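# Lay the tea box down against the sugar caddy

### The job

The black tea box has been left standing on its end, a little way off from the long side of the sugar-packet caddy. With the fingertips only, gently push its top over towards the caddy so that it lies flat with its lid up, then push it along the worktop until its end rests squarely against the middle of the caddy's long side. Never grip, squeeze or lift the box, and leave the caddy and all the other things where they stand.

Things in the scene. Friction and masses are not known exactly. Their poses are not given: they have to be found in the camera images.
- tea: black cardboard tea box, 68 (x) x 136 (y) x 66 mm (z), about 0.1 kg. Origin: centre of its underside; z points to the lid. It starts standing on end: y up, lid facing away from the caddy, underside facing the caddy's long side, square to it within 0.15 rad. Pushed high on the lid face it tips about its far lower edge and falls by itself beyond about 27 degrees of lean.
- tea_mid (a point): centre of the tea box (33 mm from the underside; 68 mm above the worktop while it stands, 33 mm when it lies flat). Wall cabinets hang 0.54 m above the worktop from about 0.62 m ahead of the robot: keep the wrist clear of them
- tea_head (a point): centre of the tea box's end that is uppermost at the start (68 mm along y from tea_mid); this end comes to face the caddy, 35 to 90 mm short of it, once the box has tipped over
- tea_foot (a point): centre of the end that the tea box stands on at the start (68 mm along -y from tea_mid); the end to push on when it lies
- caddy: black open caddy of sugar packets, loose, 0.25 kg: 68 mm (x) by 130 mm (y), walls 58 mm high, packets to 79 mm. Origin at the centre of its underside, z up. The tea box stands off its -x side; that long side is the plane x = -34 mm of this frame.
- green_mug: green and white mug, 78 mm across, 116 mm with handle, 101 mm high; origin at its underside's centre; bystander
- green_pod: coffee pod with green top, 51 mm across, 44 mm high; origin under its centre; bystander
- blue_pod: coffee pod with blue top, 51 mm across, 44 mm high; origin under its centre; bystander
- creamer: creamer cup, 39 mm across, 24 mm high; origin under its centre; bystander
- spoon: teaspoon, 132 x 26 x 9 mm, lying on the worktop; origin under its centre; bystander
Not all that is in view belongs to the job. Leave any yellow look-alike of the tea alone. Leave any orange look-alike of the caddy alone.

How it is judged:
By the outcome, as a careful person would: the job done as asked, in the order asked, and still so for the second after the job is handed in, with the robot touching nothing.
It also fails if it takes over 48 s, if anything falls off the work surface, if the arm or the gripper's body presses on something with over 40 N, if the wrist force passes 120 N, or if a joint passes its speed limit or range.

### The arm

A 6-joint arm with a two-finger parallel gripper is mounted at the origin on a cart in front of the work surface, level with it; the furniture and walls round the work are solid. World frame = base frame: x ahead of the robot, y to its left, z up, the work surface at z = 0. Lengths are in m, angles in rad, forces in N, time in s.
With the tool pointing down it reaches from about 0.375 to 0.9 m from the base axis. Payload 3.1 kg.
Tool frame: the origin (TCP) lies between the finger pads; the fingertips stand manip.finger_overhang ahead of it and the grasp point (between the pads) lies 5 mm behind it (manip.finger_overhang is the distance from the TCP to the fingertips, in m); z points along the fingers, y is the line along which they close (so a half turn about z gives the same grasp; the last joint's range is limited). The gripper opens to 85 mm and grips with 20 to 120 N. Pads are 22 mm wide; open, the fingers measure 114 mm over their backs; the gripper's body (76 mm by 85 mm) begins 54 mm behind the grasp point. The pads swing forward as they close: fully open they stand 13 mm farther back than shut.
Start: joints at [-1.401, 0.527, 1.433, -0, 1.181, -0.178], TCP at [0.213, -0.588, 0.245] pointing down, gripper open.
Joint ranges: [-3.08, 3.08], [-0.75, 2.2], [0.22, 2.44], [-1.43, 4.57], [0, 2.65], [-2.85, 2.85]. Speed limits (rad/s): [2.79, 2.79, 3.14, 3.14, 3.14, 3.14].

### API

Orientations are given as a unit quaternion [x, y, z, w].
In Python, from station import manip gives the robot as it stands.
- The arm moves only by the tool drive_tool, never from a script. Its argument "plan" is a list of rows, each a list of 7 numbers: the shift along the tool's x, y, z in m, then the turn, a rotation vector about the tool's x, y, z in degrees, then the opening, from -1 (shut) to 1 (fully open). In form: [[x, y, z, wx, wy, wz, gripper], ...]. A call has 1 to 10 rows; each row shifts and turns the commanded pose from where the row before left it, along the tool's axes as they then stand; what a row does not reach is not made up. A row lasts 1/10 s, in which the tool goes at most 50 mm and 8.59 degrees, less where a joint would pass 70% of its speed; a pose out of reach is approached as far as the arm can. A call is refused whole if a number of a shift passes 0.05 or a number of a turn 8.59, either way. A call with a gripper value outside its range is refused whole. The fingers move at their own pace and stop on an object; "newtons" is the grip in N (left out, the last holds). Time passes only in rows, so rows that do not move let the fingers close. It gives the time, the measured TCP pose, the force, the opening and the grip force at its end, in the units of the state.
- manip.sense(): the state, without advancing time (a new reading comes with each control period).
- manip.snapshot(name): name is "scene" or "top" or "wrist"; returns a dict with "image" (420x560x3 uint8, red, green, blue), "z_map" (420x560 float32, m along the optical axis (not along the pixel's ray), 0 where there is no reading), "fov_y" (degrees; the focal length in pixels is half the picture's height over the tangent of half this angle, whatever the lens; pixels are square), "cx", "cy" (the principal point, pixels), "extrinsics" (4x4, takes a point from camera to world coordinates); the wrist camera has in their place "mount" (4x4, takes a point from camera to tool coordinates, whose origin is the TCP and whose axes are the flange's). Camera axes: x right, y up, looking along -z (the intrinsics and any distortion apply to the point x, -y, -z); pixel columns grow to the right and rows downward; lengths in m; the calibration is good to about 2 mm. A picture is of the moment at which its call begins: read the wrist's pose just before it.
- manip.sign_off(): hands the job in; it is judged then, once.
The state is a dict: "t": time; "q": joint angles; "qd": joint speeds; "tau": joint torques, N m; "tcp_pos": TCP position; "tool_rot": TCP orientation; "force": force on the tool from outside, world axes, zero at the start; "ft_torque": the same for the moment, N m; "finger_gap": opening from 0.0 (shut) to 1.0 (fully open); "gripper_force": force on a finger pad.
Only numpy, scipy, OpenCV 4.12 (cv2) and the standard library are available. Lean on these libraries where they do the work, as an engineer would, in place of code of your own. Each camera call takes 0.05 s, during which the arm holds its last target. There are 200 camera calls.

## Working session

There is one attempt and no reset: what is moved stays moved. The work goes in short steps, Python scripts to look and compute and a tool call to move; the robot and the scene stay as the last step left them, time stands still between calls to the robot, and variables do not carry over. Pictures are saved under pics/ and viewed, at most 10 in all, crops included, and the job is handed in when it is done.

Besides the shell and the picture viewer there is one more tool, called in YAML: its name, and indented under it one key for each argument. drive_tool: Moves the arm, as the interface text tells. Its arguments: {"type":"object","properties":{"plan":{"type":"array"},"newtons":{"type":"number"}},"required":["plan"]}

```bash
ls; mkdir -p pics; cat > h.py <<'E'
import numpy as np, cv2
from station import manip
def snap(n):
    s=manip.snapshot(n); np.save(f'/tmp/{n}.npy',s,allow_pickle=True); return s
def cloud(s,T=None):
    h,w=s['z_map'].shape; f=h/2/np.tan(np.radians(s['fov_y'])/2)
    u,v=np.meshgrid(np.arange(w),np.arange(h)); z=s['z_map']
    p=np.stack([(u-s['cx'])/f*z,-(v-s['cy'])/f*z,-z,np.ones_like(z)],-1)
    T=s['extrinsics'] if T is None else T
    return (p@np.asarray(T).T)[...,:3]
def save(im,n): cv2.imwrite(f'pics/{n}.png',im[...,::-1])
E
python3 - <<'E'
from h import *
a=snap('scene');b=snap('top')
save(np.hstack([cv2.resize(x['image'],(400,300),interpolation=cv2.INTER_AREA) for x in(a,b)]),'both')
save(b['image'],'top')
for s in(a,b): print({k:v for k,v in s.items() if k not in('image','z_map')})
print(manip.finger_overhang,manip.sense())
E
```

```text
pics
{'fov_y': 54.74427368336285, 'cx': 280.89402223697783, 'cy': 207.77212659469293, 'extrinsics': array([[ 0.84642641,  0.20332998, -0.49215776, -0.27605947],
       [-0.5324876 ,  0.33080936, -0.77911625, -1.09315148],
       [ 0.00439271,  0.92153247,  0.38827647,  0.67760537],
       [ 0.        ,  0.        ,  0.        ,  1.        ]])}
{'fov_y': 55.104247345459974, 'cx': 284.1564834121581, 'cy': 209.4307819903637, 'extrinsics': array([[-2.15780436e-03,  9.93317157e-01, -1.15396577e-01,
         3.04293252e-01],
       [-9.99679726e-01,  7.67012967e-04,  2.52953812e-02,
         2.43758488e-02],
       [ 2.52148468e-02,  1.15414201e-01,  9.92997368e-01,
         1.33662678e+00],
       [ 0.00000000e+00,  0.00000000e+00,  0.00000000e+00,
         1.00000000e+00]])}
0.014 {'t': 0.1, 'q': array([-1.40149193e+00,  5.28395911e-01,  1.43379055e+00,  5.44880921e-06,
        1.18140582e+00, -1.78467601e-01]), 'qd': array([-0.00129108,  0.00019472, -0.00249923, -0.00046245, -0.00112083,
        0.00152091]), 'tau': array([ 3.20287172e-04, -4.43303633e+01, -1.78586680e+01, -2.76778874e-04,
        3.90691464e-03, -1.08534374e-05]), 'tcp_pos': array([ 0.21294337, -0.58693915,  0.24441229]), 'tool_rot': array([ 9.84919572e-01,  1.73009935e-01,  7.10011419e-06, -9.99788490e-04]), 'force': array([-0.28480343, -1.04802646,  0.20916605]), 'ft_torque': array([0.01863497, 0.02972836, 0.04644218]), 'gripper_force': 0.0, 'finger_gap': 1.0026938638346057}
```

View pics/both.png

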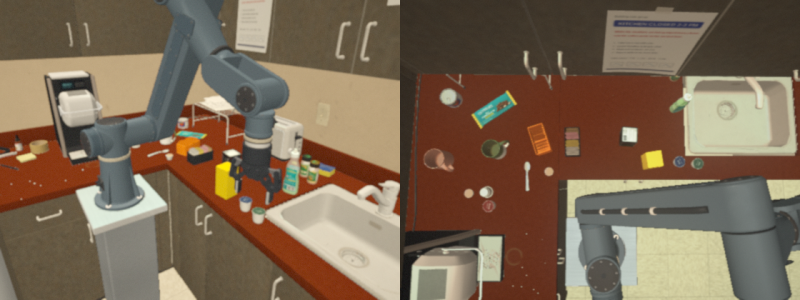

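View pics/top.png

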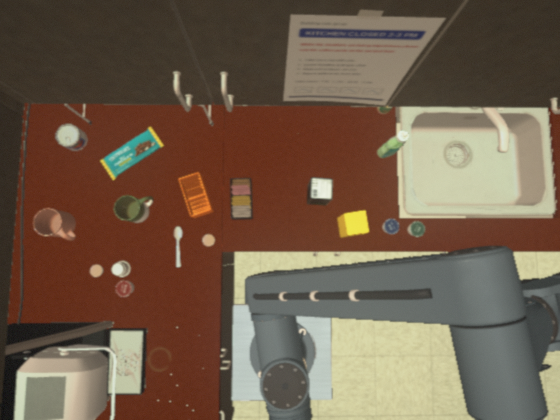

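The top view shows the black caddy with sugar packets at (241,198) and the orange look-alike caddy at (195,194). The black standing box with a white label is at (319,190), and the yellow look-alike box at (353,223). The black caddy and black box fit the description. I'll confirm them in a crop and measure.

```bash
cat >> h.py <<'E'
def rect(P,m):
    q=P[m][:,:2].astype(np.float32); (c,s,a)=cv2.minAreaRect(q); return np.round(c,4),np.round(s,4),round(a,2),len(q)
E
python3 - <<'E'
from h import *
a=np.load('/tmp/scene.npy',allow_pickle=True).item();b=np.load('/tmp/top.npy',allow_pickle=True).item()
c=cv2.resize(b['image'][150:260,160:440],(784,308),interpolation=cv2.INTER_CUBIC)
d=cv2.resize(a['image'][150:320,230:430],(330,280),interpolation=cv2.INTER_CUBIC)
save(np.vstack([c,np.pad(d,((0,0),(0,454),(0,0)))]),'crop')
P=cloud(b)
U,V=np.meshgrid(np.arange(560),np.arange(420))
def reg(n,u0,u1,v0,v1,z0,z1):
    m=(U>=u0)&(U<=u1)&(V>=v0)&(V<=v1)&(P[...,2]>z0)&(P[...,2]<z1); print(n,rect(P,m),'z',np.percentile(P[m][:,2],[5,50,95]).round(3))
reg('caddy',222,258,168,225,.02,.1);reg('caddy top',222,258,168,225,.05,.1)
reg('tea top',300,340,170,210,.12,.15);reg('tea all',300,340,170,210,.02,.15)
reg('yellow',335,375,205,245,.1,.15);reg('yellow',335,375,205,245,.02,.15)
reg('orange',175,215,168,222,.02,.12); reg('bluepod',382,400,215,238,.02,.12)
reg('creamerish',200,218,230,250,.01,.12);reg('soap',370,415,125,165,.02,.5)
print(np.median(P[240:245,250:300,2]),P[200,280],P[150,280])
E
```

```text
caddy (array([0.4912, 0.1308]), array([0.1297, 0.0684]), 2.22, 864) z [0.03  0.057 0.072]
caddy top (array([0.4914, 0.1309]), array([0.1293, 0.0683]), 2.08, 627) z [0.052 0.06  0.073]
tea top (array([ 0.5086, -0.1197]), array([0.0679, 0.0663]), 86.21, 495) z [0.129 0.135 0.139]
tea all (array([ 0.5084, -0.1195]), array([0.0677, 0.0675]), 86.99, 636) z [0.048 0.134 0.138]
yellow (array([ 0.4043, -0.2234]), array([0.068 , 0.0681]), 8.44, 539) z [0.118 0.134 0.139]
yellow (array([ 0.4043, -0.2229]), array([0.0686, 0.0686]), 7.69, 639) z [0.05  0.134 0.138]
orange (array([0.5029, 0.2784]), array([0.1308, 0.0689]), 19.16, 768) z [0.025 0.052 0.069]
bluepod (array([ 0.4007, -0.3564]), array([0.0466, 0.0501]), 2.46, 192) z [0.038 0.043 0.047]
creamerish (array([0.3586, 0.2362]), array([0.0357, 0.0362]), 0.01, 113) z [0.019 0.023 0.027]
soap (array([ 0.6561, -0.3535]), array([0.0378, 0.0561]), 19.38, 434) z [0.033 0.13  0.199]
-0.0009503792303287018 [0.49102973 0.00424115 0.00293522] [ 0.66534509  0.00390555 -0.00823851]
```

View pics/crop.png

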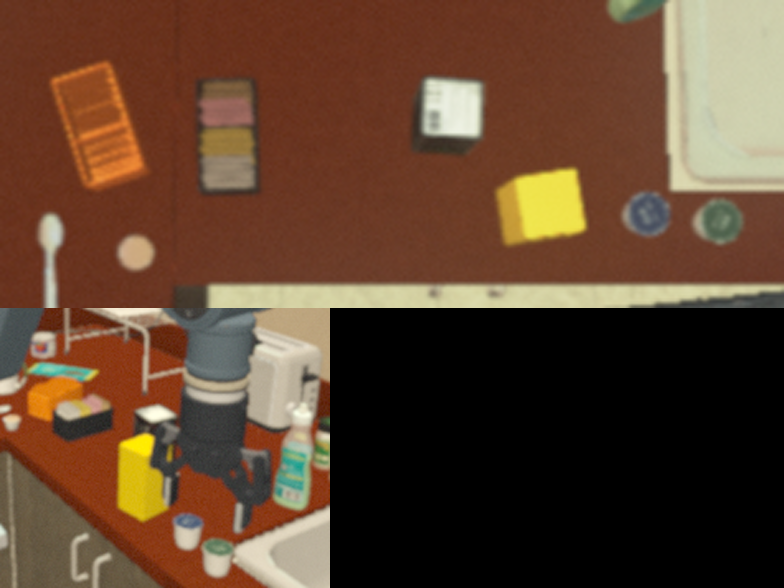

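The crop confirms it. The black box with the white-labelled end stands at (319,190) and measures 68×67 with its top at 0.135 m. The black caddy measures 130×68. The tea has to tip towards +y, and its yaw is about 5.5° off the caddy normal. Next is a helper that turns world targets into rows.

```bash
cat >> h.py <<'E'
from scipy.spatial.transform import Rotation as R
def rows(p,yaw,n,cur=None):
    """tool-frame row to reach world p with tool down and tool-y at yaw deg, in n rows"""
    s=manip.sense(); p0,r0=(s['tcp_pos'],R.from_quat(s['tool_rot'])) if cur is None else cur
    y=np.radians(yaw); Y=np.array([np.cos(y),np.sin(y),0]); Z=np.array([0,0,-1.]); X=np.cross(Y,Z)
    r1=R.from_matrix(np.c_[X,Y,Z]); w=(r0.inv()*r1).as_rotvec()/n; r=r0; out=[]
    for i in range(n):
        out.append([*r.inv().apply((np.array(p)-p0)/n).round(4),*np.degrees(w).round(2)]); r=r*R.from_rotvec(w)
    for o in out: print([float(v) for v in o])
    return np.array(p),r1
def st():
    s=manip.sense(); M=R.from_quat(s['tool_rot']).as_matrix()
    print('t',round(s['t'],2),'p',s['tcp_pos'].round(4),'yaw',np.degrees(np.arctan2(M[1,1],M[0,1])).round(2),'zt',M[:,2].round(3),'F',s['force'].round(1),'gap',round(s['finger_gap'],3),'q',s['q'].round(2))
E
python3 - <<'E'
from h import *
st(); rows([0.504,-0.205,.245],-3.4,14)
E
```

```text
t 0.1 p [ 0.2129 -0.5869  0.2444] yaw -70.07 zt [-0.     0.002 -1.   ] F [-0.3 -1.   0.2] gap 1.003 q [-1.4   0.53  1.43  0.    1.18 -0.18]
[0.0288, -0.0186, 0.0, -0.01, -0.01, -4.76]
[0.0303, -0.0161, -0.0, -0.01, -0.01, -4.76]
[0.0315, -0.0135, -0.0, -0.01, -0.01, -4.76]
[0.0325, -0.0109, -0.0, -0.01, -0.01, -4.76]
[0.0333, -0.0081, -0.0, -0.01, -0.01, -4.76]
[0.0339, -0.0053, -0.0, -0.01, -0.01, -4.76]
[0.0342, -0.0025, -0.0, -0.01, -0.01, -4.76]
[0.0343, 0.0003, -0.0, -0.01, -0.01, -4.76]
[0.0342, 0.0032, -0.0, -0.01, -0.01, -4.76]
[0.0338, 0.006, -0.0, -0.01, -0.01, -4.76]
[0.0332, 0.0088, -0.0, -0.01, -0.01, -4.76]
[0.0323, 0.0115, -0.0, -0.01, -0.01, -4.76]
[0.0312, 0.0142, -0.0, -0.01, -0.01, -4.76]
[0.03, 0.0167, -0.0, -0.01, -0.01, -4.76]
```

drive_tool:
  plan:
    - [0.029,-0.019,0,0,0,-4.8,-0.3]
    - [0.03,-0.016,0,0,0,-4.8,-0.3]
    - [0.031,-0.013,0,0,0,-4.8,-0.3]
    - [0.032,-0.011,0,0,0,-4.8,-0.3]
    - [0.033,-0.008,0,0,0,-4.8,-0.3]
    - [0.034,-0.005,0,0,0,-4.8,-0.3]
    - [0.034,-0.002,0,0,0,-4.8,-0.3]
    - [0.034,0,0,0,0,-4.8,-0.3]
    - [0.034,0.003,0,0,0,-4.8,-0.3]
    - [0.034,0.006,0,0,0,-4.8,-0.3]
  newtons: 20

```text
t: 1.1
tcp_pos: [0.4195, -0.3142, 0.245]
tool_rot: [0.828, 0.56, -0.0, -0.0]
force: [0.0, -0.5, 0.4]
finger_gap: 0.348
gripper_force: 0.0
```

```bash
python3 - <<'E'
from h import *
st(); rows([0.504,-0.205,.245],-3.4,5)
E
```

```text
t 1.1 p [ 0.4195 -0.3142  0.245 ] yaw -21.89 zt [-0.     0.001 -1.   ] F [ 0.  -0.5  0.4] gap 0.348 q [-0.86  0.39  1.68  0.    1.07 -0.47]
[0.0266, 0.0075, 0.0, -0.01, -0.01, -3.7]
[0.026, 0.0092, 0.0, -0.01, -0.01, -3.7]
[0.0254, 0.0109, 0.0, -0.01, -0.01, -3.7]
[0.0246, 0.0125, 0.0, -0.01, -0.01, -3.7]
[0.0238, 0.0141, 0.0, -0.01, -0.01, -3.7]
```

drive_tool:
  plan:
    - [0.027,0.007,0,0,0,-3.7,-0.3]
    - [0.026,0.009,0,0,0,-3.7,-0.3]
    - [0.025,0.011,0,0,0,-3.7,-0.3]
    - [0.025,0.012,0,0,0,-3.7,-0.3]
    - [0.024,0.014,0,0,0,-3.7,-0.3]
    - [0,0,0,0,0,0,-0.3]

```text
t: 1.7
tcp_pos: [0.504, -0.203, 0.245]
tool_rot: [0.727, 0.686, 0.0, -0.0]
force: [-0.5, 0.4, 0.9]
finger_gap: 0.349
gripper_force: 0.0
```

```bash
python3 - <<'E'
from h import *
st()
s=manip.sense();w=snap('wrist');T=np.eye(4);T[:3,:3]=R.from_quat(s['tool_rot']).as_matrix();T[:3,3]=s['tcp_pos']
P=cloud(w,T@w['mount']);m=(P[...,2]>.125)&(P[...,2]<.142)&(P[...,1]>-.17)&(P[...,1]<-.06)&(w['z_map']>0);print(rect(P,m),np.median(P[m][:,2]) if m.any() else '')
save(np.hstack([w['image'],cv2.resize(w['image'],(10,420))])[:, :560],'w1')
E
```

```text
t 1.7 p [ 0.504 -0.203  0.245] yaw -3.32 zt [ 0.     0.001 -1.   ] F [-0.5  0.4  0.9] gap 0.349 q [-0.59  0.42  1.64  0.    1.09 -0.53]
(array([ 0.5087, -0.1168]), array([0.0678, 0.0657]), 86.54, 8996) 0.1352371796399252
```

View pics/w1.png

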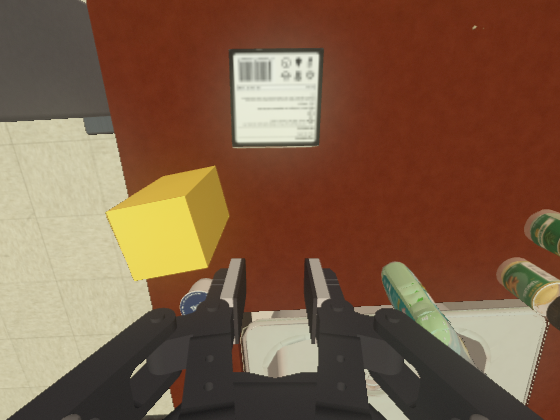

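The wrist view shows the tea's white end at (276,98) and the yellow box at (170,225), clear of the descent. The two cameras agree on the tea pose to 3 mm. Next I descend behind the lid face, approach and push gently.

drive_tool:
  plan:
    - [0,0,0.032,0,0,0,-0.3]
    - [0,0,0.032,0,0,0,-0.3]
    - [0,0,0.032,0,0,0,-0.3]
    - [0,0,0.031,0,0,0,-0.3]
    - [0,0,0,0,0,0,-0.3]
    - [0.01,0,0,0,0,0,-0.3]
    - [0.01,0,0,0,0,0,-0.3]
    - [0.008,0,0,0,0,0,-0.3]
    - [0.004,0,0,0,0,0,-0.3]
    - [0.002,0,0,0,0,0,-0.3]

```text
t: 2.75
tcp_pos: [0.5054, -0.171, 0.1193]
tool_rot: [0.728, 0.685, 0.0, 0.001]
force: [0.0, 0.3, -0.2]
finger_gap: 0.352
gripper_force: 0.0
```

drive_tool:
  plan:
    - [0.004,0,0,0,0,0,-0.3]
    - [0.004,0,0,0,0,0,-0.3]
    - [0.004,0,0,0,0,0,-0.3]
    - [0.004,0,0,0,0,0,-0.3]
    - [0.004,0,0,0,0,0,-0.3]
    - [0.004,0,0,0,0,0,-0.3]

```text
t: 3.35
tcp_pos: [0.5065, -0.1476, 0.1183]
tool_rot: [0.729, 0.685, -0.0, 0.0]
force: [0.8, -1.4, 0.4]
finger_gap: 0.349
gripper_force: 0.3
```

```bash
python3 - <<'E'
from h import *
st(); a=snap('scene')
save(cv2.resize(a['image'][180:290,250:420],(680,440),interpolation=cv2.INTER_CUBIC),'s2')
E
```

```text
t 3.35 p [ 0.5065 -0.1476  0.1183] yaw -3.58 zt [ 0. -0. -1.] F [ 0.8 -1.4  0.4] gap 0.349 q [-0.5   0.59  1.79 -0.    0.76 -0.43]
```

View pics/s2.png

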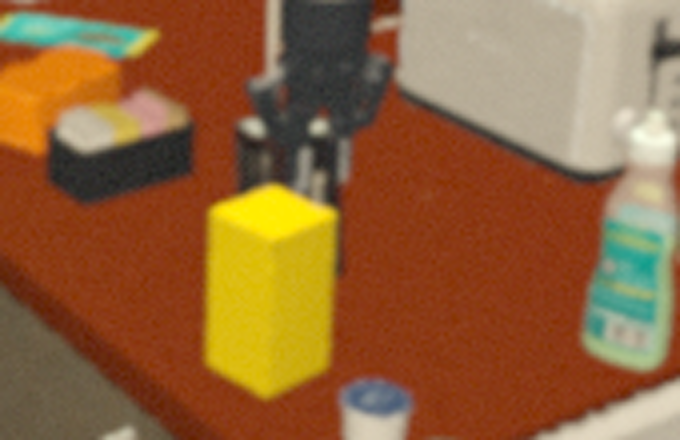

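The scene view shows the tea mostly hidden behind the yellow box at (270,290). I'll check numerically with the wrist depth whether it is tipping or sliding.

```bash
cat >> h.py <<'E'
def wcloud():
    s=manip.sense();w=snap('wrist');T=np.eye(4);T[:3,:3]=R.from_quat(s['tool_rot']).as_matrix();T[:3,3]=s['tcp_pos']
    return w,cloud(w,T@w['mount'])
E
python3 - <<'E'
from h import *
w,P=wcloud()
m=(P[...,2]>.09)&(P[...,2]<.17)&(P[...,1]>-.13)&(P[...,1]<0)&(abs(P[...,0]-.51)<.05)&(w['z_map']>0)
q=P[m]; print(len(q),q.min(0).round(3),q.max(0).round(3))
A=np.c_[q[:,:2],np.ones(len(q))]; print(np.linalg.lstsq(A,q[:,2],rcond=None)[0])
E
```

```text
32287 [ 0.464 -0.13   0.131] [ 0.544 -0.064  0.17 ]
[-0.01115135 -0.14684262  0.12984421]
```

It is tipping, with about 8° of lean as expected. I'll keep pushing gently.

drive_tool:
  plan:
    - [0.004,0,0,0,0,0,-0.3]
    - [0.004,0,0,0,0,0,-0.3]
    - [0.004,0,0,0,0,0,-0.3]
    - [0.004,0,0,0,0,0,-0.3]
    - [0.004,0,0,0,0,0,-0.3]
    - [0.004,0,0,0,0,0,-0.3]
    - [0.003,0,0,0,0,0,-0.3]
    - [0.003,0,0,0,0,0,-0.3]
    - [0.003,0,0,0,0,0,-0.3]
    - [0.003,0,0,0,0,0,-0.3]

```text
t: 4.45
tcp_pos: [0.5087, -0.1116, 0.1183]
tool_rot: [0.729, 0.685, 0.0, -0.0]
force: [-0.2, 0.5, 0.1]
finger_gap: 0.345
gripper_force: 0.0
```

drive_tool:
  plan:
    - [0.003,0,0,0,0,0,-0.3]
    - [0.003,0,0,0,0,0,-0.3]
    - [0,0,0,0,0,0,-0.3]
    - [0,0,0,0,0,0,-0.3]
    - [0,0,0,0,0,0,-0.3]
    - [0,0,0,0,0,0,-0.3]
    - [0,0,0,0,0,0,-0.3]

```text
t: 5.15
tcp_pos: [0.5091, -0.106, 0.1183]
tool_rot: [0.729, 0.685, 0.0, 0.0]
force: [-0.2, 0.3, 0.1]
finger_gap: 0.351
gripper_force: 0.0
```

```bash
cat >> h.py <<'E'
def look():
    b=snap('top');P=cloud(b);ok=b['z_map']>0
    def reg(n,x0,x1,y0,y1,z0,z1):
        m=ok&(P[...,0]>x0)&(P[...,0]<x1)&(P[...,1]>y0)&(P[...,1]<y1)&(P[...,2]>z0)&(P[...,2]<z1)
        print(n,rect(P,m) if m.sum()>5 else m.sum(), P[m][:,2].max().round(3) if m.any() else '')
    reg('tea',.42,.6,-.12,.08,.045,.085);reg('caddy',.4,.6,.085,.185,.05,.09);reg('caddylow',.4,.6,.085,.185,.02,.09)
    return b
E
python3 - <<'E'
from h import *
st();look()
w,P=wcloud()
m=(P[...,2]>.055)&(P[...,2]<.08)&(P[...,1]>-.13)&(P[...,1]<.08)&(abs(P[...,0]-.51)<.07)&(w['z_map']>0);print(rect(P,m))
E
```

```text
t 5.15 p [ 0.5091 -0.106   0.1183] yaw -3.59 zt [ 0. -0. -1.] F [-0.2  0.3  0.1] gap 0.351 q [-0.42  0.58  1.81  0.    0.75 -0.36]
tea (array([ 0.5384, -0.0335]), array([0.0118, 0.0328]), 1.99, 29) 0.072
caddy 0 
caddylow 0 
(array([ 0.5128, -0.0262]), array([0.105, 0.066]), 87.13, 24060)
```

The box has fallen flat. Now I raise, move to its +x side with the tool turned along the caddy normal, and measure.

```bash
python3 - <<'E'
from h import *
s=manip.sense();p=s['tcp_pos'].copy();p[2]+=.09
rows([0.612,-0.02,p[2]],92.1,12,(p,R.from_quat(s['tool_rot'])))
E
```

```text
[0.0077, 0.0081, -0.0, -0.0, -0.0, -7.97]
[0.0065, 0.0091, -0.0, -0.0, -0.0, -7.97]
[0.0052, 0.0099, -0.0, -0.0, -0.0, -7.97]
[0.0037, 0.0105, -0.0, -0.0, -0.0, -7.97]
[0.0022, 0.011, -0.0, -0.0, -0.0, -7.97]
[0.0007, 0.0112, -0.0, -0.0, -0.0, -7.97]
[-0.0009, 0.0111, -0.0, -0.0, -0.0, -7.97]
[-0.0024, 0.0109, -0.0, -0.0, -0.0, -7.97]
[-0.0039, 0.0105, -0.0, -0.0, -0.0, -7.97]
[-0.0053, 0.0098, -0.0, -0.0, -0.0, -7.97]
[-0.0066, 0.009, -0.0, -0.0, -0.0, -7.97]
[-0.0078, 0.008, -0.0, -0.0, -0.0, -7.97]
```

drive_tool:
  plan:
    - [0,0,-0.03,0,0,0,-0.3]
    - [0,0,-0.03,0,0,0,0.6]
    - [0,0,-0.03,0,0,0,0.6]

```text
t: 5.55
tcp_pos: [0.5087, -0.1058, 0.2091]
tool_rot: [0.729, 0.685, -0.0, -0.0]
force: [0.9, 0.2, 0.3]
finger_gap: 0.677
gripper_force: 0.0
```

drive_tool:
  plan:
    - [0.008,0.008,0,0,0,-8,0.6]
    - [0.006,0.009,0,0,0,-8,0.6]
    - [0.005,0.01,0,0,0,-8,0.6]
    - [0.004,0.01,0,0,0,-8,0.6]
    - [0.002,0.011,0,0,0,-8,0.6]
    - [0.001,0.011,0,0,0,-8,0.6]
    - [-0.001,0.011,0,0,0,-8,0.6]
    - [-0.002,0.011,0,0,0,-8,0.6]
    - [-0.004,0.01,0,0,0,-8,0.6]
    - [-0.005,0.01,0,0,0,-8,0.6]

```text
t: 6.55
tcp_pos: [0.5934, -0.0342, 0.2082]
tool_rot: [0.115, 0.993, 0.0, -0.0]
force: [-0.1, 0.4, -0.1]
finger_gap: 0.801
gripper_force: 0.0
```

drive_tool:
  plan:
    - [-0.007,0.009,0,0,0,-8,0.6]
    - [-0.008,0.008,0,0,0,-7.6,0.6]
    - [0,0,0,0,0,0,0.6]

```text
t: 6.85
tcp_pos: [0.6117, -0.0195, 0.2082]
tool_rot: [-0.018, 1.0, 0.0, 0.0]
force: [0.0, -0.8, -0.1]
finger_gap: 0.799
gripper_force: 0.0
```

```bash
cat >> h.py <<'E'
def wlook(z0=.058,z1=.075):
    w,P=wcloud();ok=w['z_map']>0
    def reg(n,x0,x1,y0,y1,z0,z1):
        m=ok&(P[...,0]>x0)&(P[...,0]<x1)&(P[...,1]>y0)&(P[...,1]<y1)&(P[...,2]>z0)&(P[...,2]<z1)
        print(n,rect(P,m) if m.sum()>5 else m.sum(), np.percentile(P[m][:,2],[5,50,95]).round(3) if m.any() else '')
    reg('tea',.42,.6,-.16,.085,z0,z1);reg('caddy',.4,.6,.088,.185,.04,.09)
    return w
E
python3 - <<'E'
from h import *
st();look();w=wlook();save(w['image'],'w2')
E
```

```text
t 6.85 p [ 0.6117 -0.0195  0.2082] yaw 92.08 zt [ 0.001  0.    -1.   ] F [ 0.  -0.8 -0.1] gap 0.799 q [-0.21  0.55  1.5   0.    1.08 -1.82]
tea (array([ 0.5092, -0.0788]), array([0.0624, 0.0061]), 3.99, 15) 0.07
caddy (array([0.5198, 0.142 ]), array([0.049 , 0.0716]), 89.05, 214) 0.078
caddylow (array([0.5198, 0.142 ]), array([0.049 , 0.0716]), 89.05, 271) 0.078
tea (array([ 0.5135, -0.0114]), array([0.1351, 0.0664]), 87.29, 14571) [0.066 0.067 0.069]
caddy (array([0.4986, 0.1336]), array([0.1146, 0.0698]), 2.08, 9269) [0.042 0.055 0.07 ]
```

View pics/w2.png

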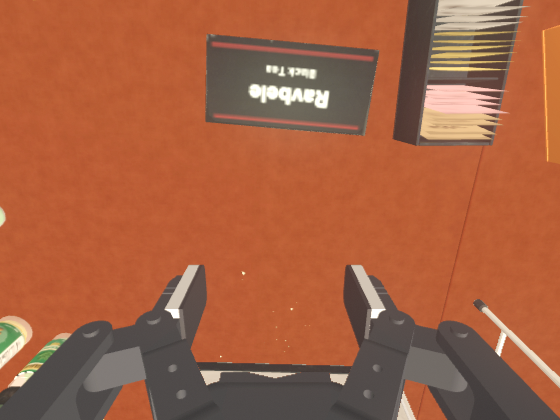

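The box lies lid up at (290,83), 17 mm off the caddy's centre line and about 5° yawed, with a 43 mm gap. I'll square and centre it with both fingertips against its +x side.

drive_tool:
  plan:
    - [0,0.006,0.034,0,0,0,0.6]
    - [0,0.006,0.034,0,0,0,0.6]
    - [0,0,0.034,0,0,0,0.6]
    - [0,0,0.034,0,0,0,0.6]
    - [0,0,0.032,0,0,0,0.6]
    - [0.012,0,0,0,0,0,0.6]
    - [0.012,0,0,0,0,0,0.6]
    - [0.01,0,0,0,0,0,0.6]
    - [0.006,0,0,0,0,0,0.6]
    - [0,0,0,0,0,0,0.6]

```text
t: 7.95
tcp_pos: [0.5696, -0.0097, 0.0407]
tool_rot: [-0.017, 1.0, 0.0, -0.0]
force: [-0.1, -0.9, 0.1]
finger_gap: 0.801
gripper_force: 0.0
```

```bash
python3 - <<'E'
from h import *
st();wlook()
E
```

```text
t 7.95 p [ 0.5696 -0.0097  0.0407] yaw 91.96 zt [-0.001  0.    -1.   ] F [-0.1 -0.9  0.1] gap 0.801 q [-0.21  0.76  1.71 -0.    0.67 -1.82]
tea (array([ 0.5316, -0.0121]), array([0.1356, 0.1027]), 87.25, 77620) [0.066 0.067 0.069]
caddy (array([0.521 , 0.1004]), array([0.0744, 0.0165]), 15.07, 4225) [0.041 0.047 0.057]
```

drive_tool:
  plan:
    - [0.004,0,0,0,0,0,0.6]
    - [0.004,0,0,0,0,0,0.6]
    - [0.004,0,0,0,0,0,0.6]
    - [0.004,0,0,0,0,0,0.6]
    - [0.004,0,0,0,0,0,0.6]
    - [0.004,0,0,0,0,0,0.6]
    - [0.003,0,0,0,0,0,0.6]
    - [0.001,0,0,0,0,0,0.6]
    - [0,0,0,0,0,0,0.6]

```text
t: 8.9
tcp_pos: [0.5421, -0.0105, 0.0403]
tool_rot: [-0.018, 1.0, 0.0, -0.0]
force: [0.8, 0.3, -0.1]
finger_gap: 0.8
gripper_force: 0.0
```

drive_tool:
  plan:
    - [-0.005,0,0,0,0,0,0.6]
    - [-0.015,0,0,0,0,0,0.6]
    - [-0.03,0,0,0,0,0,0.6]
    - [-0.01,0,-0.04,0,0,0,0.6]
    - [0,0,-0.04,0,0,0,0.6]
    - [0,0,-0.04,0,0,0,0.6]
    - [0,0,-0.04,0,0,0,0.6]
    - [0,0,0,0,0,0,0.6]

```text
t: 9.7
tcp_pos: [0.6065, -0.0089, 0.2064]
tool_rot: [-0.018, 1.0, -0.001, 0.006]
force: [0.4, 0.5, -0.2]
finger_gap: 0.806
gripper_force: 0.0
```

```bash
python3 - <<'E'
from h import *
st();w=wlook()
E
```

```text
t 9.7 p [ 0.6065 -0.0089  0.2064] yaw 92.05 zt [ 0.012 -0.002 -1.   ] F [ 0.4  0.5 -0.2] gap 0.806 q [-0.2   0.54  1.53  0.    1.06 -1.81]
tea (array([ 0.4954, -0.0148]), array([0.0658, 0.1351]), 2.0, 15968) [0.066 0.067 0.069]
caddy (array([0.498 , 0.1338]), array([0.1154, 0.0696]), 2.19, 9359) [0.042 0.056 0.07 ]
```

The box is now squared (92.0° against 92.1°) and centred within 1 mm, with a gap of about 46 mm. Next I go behind the foot end.

```bash
python3 - <<'E'
from h import *
st();rows([0.4994,-0.13,.206],2.1,11)
E
```

```text
t 9.75 p [ 0.6046 -0.0087  0.2035] yaw 92.04 zt [ 0.007 -0.001 -1.   ] F [-0.7 -0.7 -0.9] gap 0.799 q [-0.2   0.55  1.53 -0.    1.06 -1.81]
[0.01, -0.0107, -0.0003, 0.02, 0.03, 8.18]
[0.0083, -0.012, -0.0003, 0.02, 0.03, 8.18]
[0.0065, -0.0131, -0.0003, 0.02, 0.03, 8.18]
[0.0046, -0.0139, -0.0002, 0.02, 0.03, 8.18]
[0.0026, -0.0144, -0.0002, 0.02, 0.03, 8.18]
[0.0005, -0.0146, -0.0002, 0.02, 0.03, 8.18]
[-0.0015, -0.0145, -0.0002, 0.02, 0.03, 8.18]
[-0.0036, -0.0141, -0.0002, 0.02, 0.03, 8.18]
[-0.0056, -0.0135, -0.0002, 0.02, 0.03, 8.18]
[-0.0074, -0.0126, -0.0002, 0.02, 0.03, 8.18]
[-0.0091, -0.0114, -0.0002, 0.02, 0.03, 8.18]
```

drive_tool:
  plan:
    - [0.009,-0.011,0,0,0,8.2,-0.3]
    - [0.008,-0.012,0,0,0,8.2,-0.3]
    - [0.006,-0.013,0,0,0,8.2,-0.3]
    - [0.005,-0.014,0,0,0,8.2,-0.3]
    - [0.003,-0.014,0,0,0,8.2,-0.3]
    - [0,-0.015,0,0,0,8.2,-0.3]
    - [-0.001,-0.014,0,0,0,8.2,-0.3]
    - [-0.004,-0.014,0,0,0,8.2,-0.3]
    - [-0.006,-0.013,0,0,0,8.2,-0.3]
    - [-0.007,-0.013,0,0,0,8.2,-0.3]

```text
t: 10.75
tcp_pos: [0.5072, -0.1185, 0.1986]
tool_rot: [0.645, 0.764, -0.0, -0.002]
force: [-0.0, 0.0, 0.4]
finger_gap: 0.352
gripper_force: 0.0
```

drive_tool:
  plan:
    - [-0.009,-0.011,0,0,0,8,-0.3]
    - [0,0,0,0,0,0,-0.3]
    - [0,0,0,0,0,0,-0.3]

```text
t: 11.05
tcp_pos: [0.4988, -0.1289, 0.1993]
tool_rot: [0.694, 0.72, -0.0, -0.001]
force: [0.9, 0.4, -0.0]
finger_gap: 0.342
gripper_force: 0.0
```

```bash
python3 - <<'E'
from h import *
st();w=wlook();rows([0.4994,-0.126,.04],2.1,5)
E
```

```text
t 11.05 p [ 0.4988 -0.1289  0.1993] yaw 2.14 zt [-0.002  0.001 -1.   ] F [ 0.9  0.4 -0. ] gap 0.342 q [-0.47  0.45  1.75  0.    0.94 -0.51]
tea (array([ 0.496 , -0.0279]), array([0.0658, 0.1075]), 2.1, 12761) [0.066 0.067 0.069]
caddy 0 
[0.0005, 0.0001, 0.0319, -0.01, -0.01, 0.01]
[0.0005, 0.0001, 0.0319, -0.01, -0.01, 0.01]
[0.0005, 0.0001, 0.0319, -0.01, -0.01, 0.01]
[0.0005, 0.0001, 0.0319, -0.01, -0.01, 0.01]
[0.0006, 0.0001, 0.0319, -0.01, -0.01, 0.01]
```

drive_tool:
  plan:
    - [0,0,0.032,0,0,0,-0.3]
    - [0,0,0.032,0,0,0,-0.3]
    - [0,0,0.032,0,0,0,-0.3]
    - [0,0,0.032,0,0,0,-0.3]
    - [0,0,0.032,0,0,0,-0.3]
    - [0.01,0,0,0,0,0,-0.3]
    - [0.01,0,0,0,0,0,-0.3]
    - [0.007,0,0,0,0,0,-0.3]
    - [0.003,0,0,0,0,0,-0.3]
    - [0.003,0,0,0,0,0,-0.3]

```text
t: 12.1
tcp_pos: [0.499, -0.0959, 0.0418]
tool_rot: [0.694, 0.72, 0.001, 0.001]
force: [0.4, 0.7, -0.4]
finger_gap: 0.352
gripper_force: 0.0
```

drive_tool:
  plan:
    - [0.004,0,0,0,0,0,-0.3]
    - [0.004,0,0,0,0,0,-0.3]
    - [0.004,0,0,0,0,0,-0.3]
    - [0.004,0,0,0,0,0,-0.3]
    - [0.004,0,0,0,0,0,-0.3]
    - [0.004,0,0,0,0,0,-0.3]
    - [0.004,0,0,0,0,0,-0.3]
    - [0.004,0,0,0,0,0,-0.3]
    - [0.002,0,0,0,0,0,-0.3]
    - [0,0,0,0,0,0,-0.3]

```text
t: 13.1
tcp_pos: [0.4979, -0.0625, 0.0409]
tool_rot: [0.695, 0.719, 0.001, 0.001]
force: [0.7, -1.0, 5.2]
finger_gap: 0.348
gripper_force: 0.9
```

```bash
python3 - <<'E'
from h import *
st();w,P=wcloud()
for z0,z1 in((.06,.074),(.03,.09)):
  m=(w['z_map']>0)&(P[...,2]>z0)&(P[...,2]<z1)&(P[...,1]>-.03)&(P[...,1]<.2)&(P[...,0]>.4)&(P[...,0]<.6);print(rect(P,m))
save(w['image'],'w3')
E
```

```text
t 13.1 p [ 0.4979 -0.0625  0.0409] yaw 2.02 zt [ 0.002 -0.001 -1.   ] F [ 0.7 -1.   5.2] gap 0.348 q [-0.35  0.71  1.89 -0.    0.54 -0.38]
(array([0.4951, 0.0087]), array([0.0665, 0.0796]), 1.9, 51403)
(array([0.4951, 0.0087]), array([0.0665, 0.0796]), 1.9, 51403)
```

View pics/w3.png

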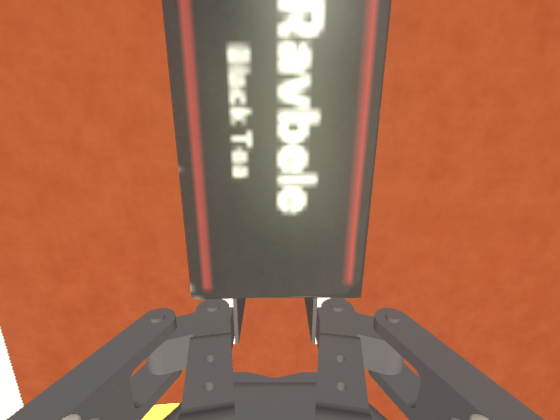

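The lid is up and the foot edge is at row 297, flat against both fingertips. A vertical force of 5 N is unexpected, so I'll check it after holding still.

drive_tool:
  plan:
    - [0,0,0,0,0,0,-0.3]
    - [0,0,0,0,0,0,-0.3]

```text
t: 13.35
tcp_pos: [0.4978, -0.0625, 0.0409]
tool_rot: [0.695, 0.719, 0.001, 0.001]
force: [0.9, -1.7, 4.9]
finger_gap: 0.347
gripper_force: 0.8
```

```bash
python3 - <<'E'
from h import *
st();print(manip.sense()['ft_torque'])
w,P=np.load('/tmp/wrist.npy',allow_pickle=True).item(),None
s=manip.sense();T=np.eye(4);T[:3,:3]=R.from_quat(s['tool_rot']).as_matrix();T[:3,3]=s['tcp_pos'];P=cloud(w,T@w['mount'])
for u in(215,275,335):
  print(u,[(v,P[v,u].round(3).tolist()) for v in(285,295,302,310,325,345)])
E
```

```text
t 13.35 p [ 0.4978 -0.0625  0.0409] yaw 2.01 zt [ 0.002 -0.001 -1.   ] F [ 0.9 -1.7  4.9] gap 0.347 q [-0.35  0.71  1.89  0.    0.54 -0.38]
[-0.15726808 -0.11293851 -0.02367293]
215 [(285, [0.474, -0.044, 0.068]), (295, [0.474, -0.049, 0.067]), (302, [0.475, -0.049, 0.071]), (310, [0.475, -0.051, 0.073]), (325, [0.477, -0.05, 0.083]), (345, [0.48, -0.046, 0.097])]
275 [(285, [0.497, -0.044, 0.067]), (295, [0.497, -0.048, 0.067]), (302, [0.499, -0.099, -0.002]), (310, [0.499, -0.105, -0.001]), (325, [0.499, -0.116, -0.001]), (345, [0.5, -0.133, -0.001])]
335 [(285, [0.519, -0.043, 0.067]), (295, [0.519, -0.047, 0.067]), (302, [0.519, -0.048, 0.071]), (310, [0.519, -0.049, 0.074]), (325, [0.517, -0.05, 0.081]), (345, [0.514, -0.043, 0.098])]
```

A finger knuckle overhangs the lid edge by about 1 mm and rests on it. I'll back off, raise 14 mm so only the pads near the tips touch, and go on.

drive_tool:
  plan:
    - [-0.004,0,0,0,0,0,-0.3]
    - [-0.004,0,0,0,0,0,-0.3]
    - [0,0,-0.007,0,0,0,-0.3]
    - [0,0,-0.007,0,0,0,-0.3]
    - [0.004,0,0,0,0,0,-0.3]
    - [0.004,0,0,0,0,0,-0.3]
    - [0.003,0,0,0,0,0,-0.3]
    - [0.003,0,0,0,0,0,-0.3]
    - [0.002,0,0,0,0,0,-0.3]
    - [0,0,0,0,0,0,-0.3]

```text
t: 14.35
tcp_pos: [0.4963, -0.0538, 0.0542]
tool_rot: [0.694, 0.72, -0.0, -0.0]
force: [0.1, 0.1, -0.2]
finger_gap: 0.35
gripper_force: 0.0
```

```bash
python3 - <<'E'
from h import *
st();b=look();w,P=wcloud()
print([(v,P[v,275].round(3).tolist()) for v in range(260,330,5)])
E
```

```text
t 14.35 p [ 0.4963 -0.0538  0.0542] yaw 2.05 zt [-0.001  0.    -1.   ] F [ 0.1  0.1 -0.2] gap 0.35 q [-0.33  0.69  1.89  0.    0.57 -0.37]
tea 0 
caddy 0 
caddylow 0 
[(260, [0.495, -0.032, 0.067]), (265, [0.495, -0.034, 0.067]), (270, [0.495, -0.036, 0.067]), (275, [0.495, -0.038, 0.067]), (280, [0.497, -0.082, -0.0]), (285, [0.497, -0.086, -0.001]), (290, [0.497, -0.09, -0.002]), (295, [0.497, -0.093, -0.0]), (300, [0.497, -0.098, -0.001]), (305, [0.498, -0.101, 0.0]), (310, [0.498, -0.106, -0.001]), (315, [0.498, -0.109, -0.0]), (320, [0.498, -0.114, -0.0]), (325, [0.498, -0.118, -0.001])]
```

About 2–3 mm should be left. I'll retract and rise to measure the gap directly.

drive_tool:
  plan:
    - [-0.01,0,0,0,0,0,-0.3]
    - [-0.02,0,0,0,0,0,-0.3]
    - [0,0,-0.04,0,0,0,-0.3]
    - [0,0,-0.04,0,0,0,-0.3]
    - [0,0,-0.04,0,0,0,-0.3]
    - [0,0,-0.04,0,0,0,-0.3]
    - [0.035,0,0,0,0,0,-0.3]
    - [0.035,0,0,0,0,0,-0.3]
    - [0,0,0,0,0,0,-0.3]
    - [0,0,0,0,0,0,-0.3]

```text
t: 15.45
tcp_pos: [0.495, -0.0143, 0.2143]
tool_rot: [0.694, 0.72, -0.0, 0.0]
force: [1.3, -0.2, 0.9]
finger_gap: 0.35
gripper_force: 0.0
```

```bash
cat >> h.py <<'E'
def gap():
    w,P=wcloud();ok=w['z_map']>0
    m=ok&(P[...,2]>.06)&(P[...,2]<.072)&(P[...,1]<.085)&(P[...,1]>-.1)&(abs(P[...,0]-.495)<.06)
    print('tea',rect(P,m))
    # caddy wall rim z~.058 and tea head profile along n, for several lateral strips
    c=np.array([.4907,.1335]);u=np.array([.9993,.0366]);n=np.array([-.0366,.9993])
    L=(P[...,:2]-c)@u;N=(P[...,:2]-c)@n;z=P[...,2]
    for l in(-.025,0,.025):
        k=ok&(abs(L-l)<.004)
        t=k&(z>.0625)&(N<-.042); r=k&(z>.05)&(z<.0615)&(N<-.02)&(N>-.05)
        print(l,'head',np.percentile(N[t],99.5).round(4) if t.any() else None,'rim',np.percentile(N[r],[1,50]).round(4) if r.any() else None)
    r=ok&(z>.05)&(z<.0615)&(N>-.05)&(N<-.02); 
    q=ok&(z>.04)&(N>-.038)&(N<.05); print('caddy',rect(P,q))
    for l in(-.055,.055):
        k=ok&(abs(L-l)<.006)&(z>.05)&(N<-.02)&(N>-.06); print('rim',l,np.percentile(N[k],[1,50]).round(4) if k.any() else None)
    return w
E
python3 - <<'E'
from h import *
st();w=gap();save(w['image'],'w4')
E
```

```text
t 15.45 p [ 0.495  -0.0143  0.2143] yaw 2.11 zt [-0. -0. -1.] F [ 1.3 -0.2  0.9] gap 0.35 q [-0.25  0.4   1.79 -0.    0.96 -0.29]
tea (array([0.4941, 0.0226]), array([0.0658, 0.127 ]), 2.1, 10587)
-0.025 head -0.0435 rim [-0.0338 -0.0323]
0 head -0.0429 rim [-0.0338 -0.0321]
0.025 head -0.0428 rim [-0.0337 -0.0315]
caddy (array([0.491 , 0.1253]), array([0.1302, 0.0512]), 2.21, 6703)
rim -0.055 [-0.0339 -0.0318]
rim 0.055 [-0.0337 -0.0265]
```

View pics/w4.png

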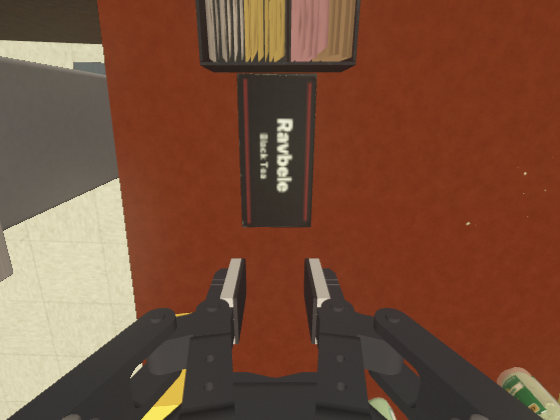

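The view shows the tea at (278,150) with its head just below the caddy rim, leaving a thin gap at row 72. My head threshold cut it off, so I'll recompute from the saved frame.

```bash
python3 - <<'E'
from h import *
w=np.load('/tmp/wrist.npy',allow_pickle=True).item();s=manip.sense();T=np.eye(4);T[:3,:3]=R.from_quat(s['tool_rot']).as_matrix();T[:3,3]=s['tcp_pos'];P=cloud(w,T@w['mount'])
c=np.array([.4907,.1335]);n=np.array([-.0366,.9993]);u=np.array([.9993,.0366])
for col in(250,277,303):
    print(col,[(v,((P[v,col,:2]-c)@n*1000).round(1),(P[v,col,2]*1000).round(0)) for v in [*range(62,82)]])
    print([(v,((P[v,col,:2]-c)@n*1000).round(1),(P[v,col,2]*1000).round(0)) for v in range(221,230)])
E
```

```text
250 [(62, np.float64(-32.0), np.float64(57.0)), (63, np.float64(-32.8), np.float64(58.0)), (64, np.float64(-33.4), np.float64(57.0)), (65, np.float64(-34.2), np.float64(57.0)), (66, np.float64(-34.3), np.float64(50.0)), (67, np.float64(-34.3), np.float64(43.0)), (68, np.float64(-34.3), np.float64(35.0)), (69, np.float64(-34.4), np.float64(28.0)), (70, np.float64(-34.3), np.float64(18.0)), (71, np.float64(-34.3), np.float64(9.0)), (72, np.float64(-34.3), np.float64(-0.0)), (73, np.float64(-41.2), np.float64(66.0)), (74, np.float64(-42.0), np.float64(67.0)), (75, np.float64(-42.7), np.float64(66.0)), (76, np.float64(-43.6), np.float64(68.0)), (77, np.float64(-44.2), np.float64(67.0)), (78, np.float64(-45.0), np.float64(66.0)), (79, np.float64(-45.8), np.float64(67.0)), (80, np.float64(-46.5), np.float64(67.0)), (81, np.float64(-47.2), np.float64(66.0))]
[(221, np.float64(-169.9), np.float64(65.0)), (222, np.float64(-170.7), np.float64(66.0)), (223, np.float64(-171.6), np.float64(66.0)), (224, np.float64(-172.9), np.float64(65.0)), (225, np.float64(-173.5), np.float64(66.0)), (226, np.f
[... 2006 characters left out ...]
np.float64(-42.7), np.float64(67.0)), (76, np.float64(-43.4), np.float64(66.0)), (77, np.float64(-44.2), np.float64(67.0)), (78, np.float64(-45.1), np.float64(68.0)), (79, np.float64(-45.8), np.float64(67.0)), (80, np.float64(-46.5), np.float64(67.0)), (81, np.float64(-47.2), np.float64(66.0))]
[(221, np.float64(-169.0), np.float64(67.0)), (222, np.float64(-170.9), np.float64(65.0)), (223, np.float64(-171.3), np.float64(67.0)), (224, np.float64(-172.1), np.float64(67.0)), (225, np.float64(-173.2), np.float64(67.0)), (226, np.float64(-174.6), np.float64(66.0)), (227, np.float64(-201.9), np.float64(-0.0)), (228, np.float64(-202.8), np.float64(1.0)), (229, np.float64(-204.6), np.float64(-1.0))]
```

Measured edge to edge, the gap is about 5.5–6.7 mm, and it is square. I'll return behind the foot and push 5 mm more.

drive_tool:
  plan:
    - [-0.035,0,0,0,0,0,-0.3]
    - [-0.035,0,0,0,0,0,-0.3]
    - [0,0,0.04,0,0,0,-0.3]
    - [0,0,0.04,0,0,0,-0.3]
    - [0,0,0.04,0,0,0,-0.3]
    - [0,0,0.04,0,0,0,-0.3]
    - [0,0,0,0,0,0,-0.3]
    - [0.015,0,0,0,0,0,-0.3]
    - [0.012,0,0,0,0,0,-0.3]
    - [0.003,0,0,0,0,0,-0.3]

```text
t: 16.5
tcp_pos: [0.4973, -0.0529, 0.0565]
tool_rot: [0.694, 0.72, 0.001, 0.002]
force: [-0.2, -0.9, -0.9]
finger_gap: 0.348
gripper_force: 0.3
```

drive_tool:
  plan:
    - [0.001,0,0,0,0,0,-0.3]
    - [0.001,0,0,0,0,0,-0.3]
    - [0.001,0,0,0,0,0,-0.3]
    - [0.001,0,0,0,0,0,-0.3]
    - [0.001,0,0,0,0,0,-0.3]
    - [0,0,0,0,0,0,-0.3]
    - [0,0,0,0,0,0,-0.3]

```text
t: 17.2
tcp_pos: [0.4964, -0.0493, 0.0542]
tool_rot: [0.695, 0.719, 0.0, -0.0]
force: [-0.4, -0.3, 0.9]
finger_gap: 0.35
gripper_force: 0.4
```

drive_tool:
  plan:
    - [-0.01,0,0,0,0,0,-0.3]
    - [-0.025,0,0,0,0,0,-0.3]
    - [0,0,-0.04,0,0,0,-0.3]
    - [0,0,-0.04,0,0,0,-0.3]
    - [0,0,-0.04,0,0,0,-0.3]
    - [0,0,-0.04,0,0,0,-0.3]
    - [0.035,0,0,0,0,0,-0.3]
    - [0.035,0,0,0,0,0,-0.3]
    - [0,0,0,0,0,0,-0.3]
    - [0,0,0,0,0,0,-0.3]

```text
t: 18.2
tcp_pos: [0.4948, -0.0141, 0.2142]
tool_rot: [0.694, 0.72, -0.0, -0.0]
force: [0.1, -0.8, -0.1]
finger_gap: 0.349
gripper_force: 0.0
```

```bash
cat >> h.py <<'E'
def gap2():
    st();w,P=wcloud();c=np.array([.4907,.1335]);n=np.array([-.0366,.9993]);u=np.array([.9993,.0366])
    N=(P[...,:2]-c)@n*1e3;z=P[...,2]*1e3;Lt=(P[...,:2]-c)@u*1e3
    for col in(250,277,303):
        g=[v for v in range(40,110) if N[v,col]<-31 and N[v,col]>-60]
        j=next(v for v in g if z[v,col]>63 and N[v,col]<-33)
        print(col,'rows before head:',[(N[v,col].round(1),round(float(z[v,col]))) for v in range(j-6,j+2)],'foot',N[:,col][(z[:,col]>62)&(z[:,col]<72)&(abs(Lt[:,col])<40)].min().round(1))
    t=(z>62)&(z<71)&(N<-36)&(N>-180)&(abs(Lt)<40)&(w['z_map']>0);print('tea',rect(P,t),'lat mm',(Lt[t].min()+Lt[t].max())/2)
    q=(z>40)&(z<62)&(N>-36)&(N<-29)&(w['z_map']>0);k=Lt[q];print('caddy lat',k.min(),k.max(),'face slope deg',np.degrees(np.arctan(np.polyfit(Lt[q&(N<-33)&(z<54)],N[q&(N<-33)&(z<54)],1)[0])) if (q&(N<-33)&(z<54)).sum()>9 else '')
    return w
E
python3 - <<'E'
from h import *
gap2()
E
```

```text
t 18.2 p [ 0.4948 -0.0141  0.2142] yaw 2.12 zt [-0.001 -0.    -1.   ] F [ 0.1 -0.8 -0.1] gap 0.349 q [-0.25  0.4   1.79 -0.    0.96 -0.29]
250 rows before head: [(np.float64(-31.3), 58), (np.float64(-32.2), 59), (np.float64(-32.8), 58), (np.float64(-33.4), 57), (np.float64(-33.7), 53), (np.float64(-33.6), 44), (np.float64(-36.7), 66), (np.float64(-37.6), 68)] foot -169.6
277 rows before head: [(np.float64(-31.1), 57), (np.float64(-32.0), 58), (np.float64(-32.7), 57), (np.float64(-33.5), 58), (np.float64(-33.5), 51), (np.float64(-33.6), 45), (np.float64(-36.6), 65), (np.float64(-37.5), 67)] foot -170.0
303 rows before head: [(np.float64(-65.2), 342), (np.float64(-32.0), 58), (np.float64(-32.7), 57), (np.float64(-33.6), 59), (np.float64(-33.8), 54), (np.float64(-33.6), 44), (np.float64(-36.6), 66), (np.float64(-37.4), 66)] foot -169.1
tea (array([0.4936, 0.0303]), array([0.0659, 0.1336]), 2.01, 11589) lat mm -0.9056851365371053
caddy lat -64.40409873939018 64.90446077603008 face slope deg 0.12744608592411347
```

The caddy side is visible with a true gap of about 2 mm (the visible outline is about 1 mm inside the body per side). I'll push 2 mm more, very slowly, and read the force.

drive_tool:
  plan:
    - [-0.035,0,0,0,0,0,-0.3]
    - [-0.035,0,0,0,0,0,-0.3]
    - [0,0,0.04,0,0,0,-0.3]
    - [0,0,0.04,0,0,0,-0.3]
    - [0,0,0.04,0,0,0,-0.3]
    - [0,0,0.04,0,0,0,-0.3]
    - [0,0,0,0,0,0,-0.3]
    - [0.02,0,0,0,0,0,-0.3]
    - [0.012,0,0,0,0,0,-0.3]
    - [0.003,0,0,0,0,0,-0.3]

```text
t: 19.25
tcp_pos: [0.4968, -0.0488, 0.0558]
tool_rot: [0.694, 0.72, 0.0, 0.001]
force: [-0.3, -0.7, -0.8]
finger_gap: 0.347
gripper_force: 0.3
```

drive_tool:
  plan:
    - [0.0005,0,0,0,0,0,-0.3]
    - [0.0005,0,0,0,0,0,-0.3]
    - [0.0005,0,0,0,0,0,-0.3]
    - [0.0005,0,0,0,0,0,-0.3]
    - [0,0,0,0,0,0,-0.3]
    - [0,0,0,0,0,0,-0.3]

```text
t: 19.85
tcp_pos: [0.4967, -0.0477, 0.0544]
tool_rot: [0.695, 0.719, 0.0, 0.0]
force: [0.5, -2.6, 1.5]
finger_gap: 0.35
gripper_force: 1.0
```

drive_tool:
  plan:
    - [-0.012,0,0,0,0,0,-0.3]
    - [-0.025,0,0,0,0,0,-0.3]
    - [0,0,-0.04,0,0,0,-0.3]
    - [0,0,-0.04,0,0,0,-0.3]
    - [0,0,-0.04,0,0,0,-0.3]
    - [0,0,-0.04,0,0,0,-0.3]
    - [0.035,0,0,0,0,0,-0.3]
    - [0.035,0,0,0,0,0,-0.3]
    - [0,0,0,0,0,0,-0.3]
    - [0,0,0,0,0,0,-0.3]

```text
t: 20.85
tcp_pos: [0.4948, -0.0142, 0.2142]
tool_rot: [0.694, 0.72, -0.0, -0.0]
force: [-0.3, -0.1, 0.3]
finger_gap: 0.351
gripper_force: 0.0
```

```bash
python3 - <<'E'
from h import *
w=gap2();save(cv2.resize(w['image'][30:130,190:370],(720,400),interpolation=cv2.INTER_CUBIC),'w5')
E
```

```text
t 20.85 p [ 0.4948 -0.0142  0.2142] yaw 2.12 zt [-0.001 -0.    -1.   ] F [-0.3 -0.1  0.3] gap 0.351 q [-0.25  0.4   1.79 -0.    0.96 -0.29]
250 rows before head: [(np.float64(-22.9), 2), (np.float64(-23.8), 3), (np.float64(-31.3), 58), (np.float64(-32.0), 57), (np.float64(-32.7), 57), (np.float64(-33.5), 57), (np.float64(-35.3), 67), (np.float64(-36.2), 68)] foot -168.6
277 rows before head: [(np.float64(-26.3), 30), (np.float64(-23.8), 3), (np.float64(-31.3), 58), (np.float64(-32.0), 58), (np.float64(-32.7), 57), (np.float64(-33.5), 57), (np.float64(-35.2), 66), (np.float64(-36.1), 67)] foot -168.4
303 rows before head: [(np.float64(-27.8), 42), (np.float64(-25.0), 13), (np.float64(-31.1), 56), (np.float64(-32.1), 58), (np.float64(-32.5), 56), (np.float64(-33.5), 58), (np.float64(-35.2), 67), (np.float64(-35.9), 66)] foot -168.7
tea (array([0.4937, 0.0308]), array([0.0658, 0.1334]), 2.07, 11562) lat mm -0.7324339855498003
caddy lat -64.34353194085574 65.027079136446 face slope deg 0.12151363277172367
```

View pics/w5.png

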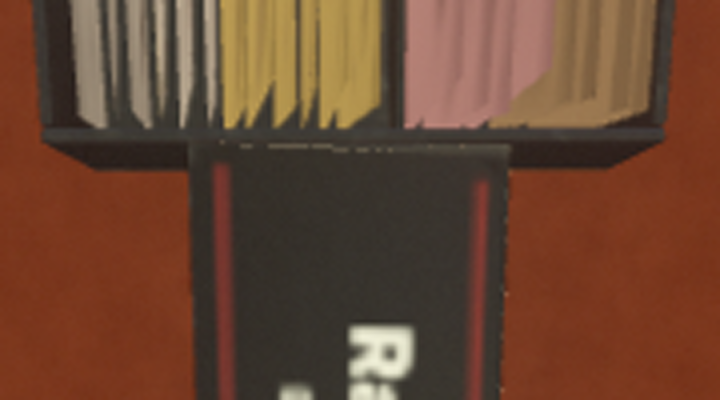

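The picture shows the tea's head edge meeting the caddy rim all along row 145 and centred between the caddy's ends. The final push met 2.6 N, well above the box's own friction of at most about 0.7 N, so it is in contact. Lateral error is about −1 mm, yaw error about 0.1°, and the caddy has moved less than 1 mm. The hand is clear, so I'm handing in.

```bash
python3 -c "
from station import manip
print(manip.sign_off())"
```

```text
the job is handed in; nothing more can be done
None
```

The tea box was tipped towards the caddy, lies flat with its lid up, and was pushed with the fingertips until its end rested against the middle of the caddy's long side. I measured it about 1 mm off centre and 0.1° off square, with the caddy moved under 1 mm. A finger knuckle briefly pressed on the lid edge with about 5 N before I corrected it, and the job is handed in.

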